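Load a stone drill core into the saw's V-block

TASK

Roll the long stone drill core gently along the rubber-faced deck by pushing on its side until it drops into the V-block, then push on its end so that it slides along the V until its far end sits against the length stop. Only push it with the fingers - do not grip, lift or carry it - and leave the other things standing where they are. Finish with the core seated in the V against the stop and the hand away from it.

Things in the scene. Friction and masses are not known exactly. Their poses are not given: they have to be found in the camera images.
- core: the long drill core: plain stone cylinder, 48 mm diameter, 150 mm long, 0.6 to 0.9 kg, flat sawn ends, a black pencil line along it; starts lying on the deck. Origin at its centre; its y runs along its length, x and z turn as it rolls. It rolls with a light push and soon stops by itself on the rubber.
- cradle: core cradle, a steel fixture bolted down. Origin on the table (height 0); its x points across from loading deck to V-block, its y runs along the V. The flat rubber-faced deck, 45 mm above the table, spans x = -130 mm to the V's edge at x = 70 mm, y = -160 to 160 mm. A strip along its front edge (x = -130 to -125 mm) stands 5 mm proud.
- vee (a point): middle of the cradle's V-block, on the axis of a seated core: cradle x = 95, y = 0, 54 mm above the table (15 mm lower than on the deck); axes as the cradle's. 90-degree V, bottom 34 mm below this point, y = -160 to 160 mm, ends open. Front shoulder, x = -25 mm here, is flush with the deck; the back face rises to x = 50 mm, z = 16 mm. A 4 mm saw slot crosses it at y = 0.
- stop: length stop, a steel saddle clamped fast on the V's back jaw near the +y end, with a plate reaching into the V. Axes parallel to the cradle's. Origin: middle of the plate's flat stop face (it looks to -y), on the axis of a seated core, 54 mm above the table. Plate 28 mm wide (x), 10 mm thick, 17 mm below to 30 mm above the origin. Core home: its centre 75 mm from here along -y.
- offcut: a short piece of the same stone core standing upright on the deck, 48 mm diameter, 65 mm tall, 0.3 kg; leave it standing. Origin at the centre of its underside.
- grit_tin: a closed steel tin on the table beside the cradle, 76 mm diameter, 70 mm tall, 0.4 kg; leave it. Origin at the centre of its underside.
- dressing_stick: a dark brown abrasive dressing stick lying on the table beside the cradle, 25 x 150 x 25 mm (y is its length), 0.2 kg; leave it. Origin at the centre of its underside.
Mind the look-alikes: they are no part of the job. Leave any brown or pink look-alike of the core alone.

How it is judged:
By the outcome, as a careful person would: the job done as asked, in the order asked, and still so for the second after the job is handed in, with the robot touching nothing.
It also fails if it takes over 48 s, if anything falls off the work surface, if the arm or the gripper's body presses on something with over 40 N, if the wrist force passes 120 N, or if a joint passes its speed limit or range.

ROBOT

A 6-joint arm with a two-finger parallel gripper is mounted at the origin on the work surface. World frame = base frame: x ahead of the robot, y to its left, z up, the work surface at z = 0. Lengths are in mm, angles in degrees, forces in N, time in s.
With the tool pointing down it reaches from about 300 to 850 mm from the base axis. Payload 4.2 kg.
Tool frame: the origin (TCP) lies midway between the tips of the shut fingers; the grasp point (between the pads) lies 19 mm behind it; z points along the fingers, x is the direction in which the jaws open and shut, and the axes are right-handed (so a half turn about z gives the same grasp; the last joint's range is limited). The gripper opens to 91 mm and grips with 3 to 60 N. Pads are 32 mm wide; open, the fingers measure 118 mm over their backs; the gripper's body (76 mm by 178 mm) begins 60 mm behind the grasp point.
Start: joints at [66.234, 18.312, 89.639, -0, 72.044, -1.146], TCP at [221.162, 530.783, 213.976] pointing down, gripper open.
Joint ranges: [-177.97, 177.97], [-48.28, 115.42], [12.27, 149.76], [-77.06, 257.06], [2.81, 150.46], [-146.56, 146.56]. Speed limits (degrees/s): [147.25, 147.25, 180, 180, 180, 180].

INTERFACE

Orientations are given as [roll, pitch, yaw] about the fixed x, y, z axes, in that order (R = Rz(yaw) Ry(pitch) Rx(roll)).
In Python, from workcell import env gives the robot as it stands. The module is installed in compiled form; this text tells all that it offers.
- The arm moves only by the tool drive_tool, never from a script. Its argument "series" is a list of rows, each a list of 3 entries, a list of its own where there are three numbers: the closure, from 0 (fully open) to 1 (shut), then the shift along the tool's x, y, z in mm, then the turn, a rotation vector about the tool's x, y, z in rad. In form: [[gripper, [dx, dy, dz], [rx, ry, rz]], ...]. A call has exactly 5 rows; each row is the pose to reach, as a shift and turn from the pose commanded when the call began, along the tool's axes at that moment; what a row does not reach only later rows make up. A row lasts 1/10 s, in which the tool goes at most 50 mm and 8.59 degrees, less where a joint would pass 70% of its speed; a pose out of reach is approached as far as the arm can. A call with a gripper value outside its range is refused whole. The fingers move at their own pace and stop on an object; "squeeze" is the grip in N (left out, the last holds). Time passes only in rows, so rows that repeat a pose let the fingers close, or fill a call up. It gives the time, the measured TCP pose, the force and the opening at its end, in the units of the state.
- env.state(): the state, without advancing time (a new reading comes with each control period).
- env.grab_frame(name): name is "scene" or "top" or "wrist"; returns a dict with "image" (384x512x3 uint8, red, green, blue), "K" (3x3 intrinsics, pixels), "origin" and "orientation" of the camera in the world. Camera axes: x right, y down, z forward; pixel columns grow to the right and rows downward; lengths in mm; the calibration is good to about 2 mm. The wrist camera is an equidistant fisheye: a pixel r from the principal point sees the ray r / f radians off the axis. A picture is of the moment at which its call begins. There is no depth.
- env.job_done(): hands the job in, once; it reports no verdict.
The state is a dict: "time_s": time; "qpos": joint angles; "qvel": joint speeds; "effort": joint torques, N m; "ee_pos": TCP position; "ee_rot": TCP orientation; "force": force on the tool from outside, world axes, zero at the start; "torque": the same for the moment, N m; "gripper_width": finger opening in mm.
Only numpy, scipy, OpenCV 4.12 (cv2) and the standard library are available. Lean on these libraries where they do the work, as an engineer would, in place of code of your own. Each camera call takes 0.05 s, during which the arm holds its last target.

## Working session

There is one attempt and no reset: what is moved stays moved. The work goes in short steps, Python scripts to look and compute and a tool call to move; the robot and the scene stay as the last step left them, time stands still between calls to the robot, and variables do not carry over. Pictures are saved under pics/ and viewed, and the job is handed in when it is done.

Besides the shell and the picture viewer there is one more tool, called after "Emit:" by a JSON object that holds its "name" and its "arguments". drive_tool: Moves the arm, as the interface text tells. Its arguments: {"type":"object","properties":{"series":{"type":"array","items":{"type":"array"}},"squeeze":{"type":"number"}},"required":["series"]}

```bash
mkdir -p pics
python3 - <<'E'
from workcell import env
import cv2,numpy as np,pickle
s=env.state(); print(s)
for n in("scene","top"):
    f=env.grab_frame(n); pickle.dump(f,open(f"{n}0.pkl","wb"))
    cv2.imwrite(f"pics/{n}0.png",cv2.resize(f["image"][:,:,::-1],(800,600),interpolation=cv2.INTER_CUBIC))
    print(n,f["K"],f["origin"],f["orientation"])
E
```

```text
{'time_s': 0.0, 'qpos': array([ 6.62332510e+01,  1.83522208e+01,  8.97072926e+01, -5.48899370e-04,
        7.20442662e+01, -1.14421869e+00]), 'qvel': array([ 0.00176535,  0.08257948, -0.05690807, -0.01108619,  0.0341947 ,
       -0.05566601]), 'effort': array([ 1.10905567e-03, -4.12469959e+01, -2.31975263e+01,  7.29835778e-02,
        4.57221991e-02, -1.31688525e-04]), 'ee_pos': array([220.95702543, 530.29247656, 213.10847317]), 'ee_rot': array([-1.79998449e+02,  1.03769314e-01,  6.73776408e+01]), 'force': array([ 0.05593341, -0.80759251,  0.1365072 ]), 'torque': array([-0.00234769, -0.00737485, -0.04538149]), 'gripper_width': 90.93228048009513}
scene [[393.02130308   0.         256.08009953]
 [  0.         393.02130308 188.91693127]
 [  0.           0.           1.        ]] [1174.56141866  -62.31909624  747.97204027] [-134.5280422     0.20863714   79.79401041]
top [[459.4422406    0.         252.1588852 ]
 [  0.         459.4422406  191.63895511]
 [  0.           0.           1.        ]] [ 412.87404516   30.23872323 1161.40490712] [-176.85115345    1.97656199  -91.55344628]
```

View pics/scene0.png

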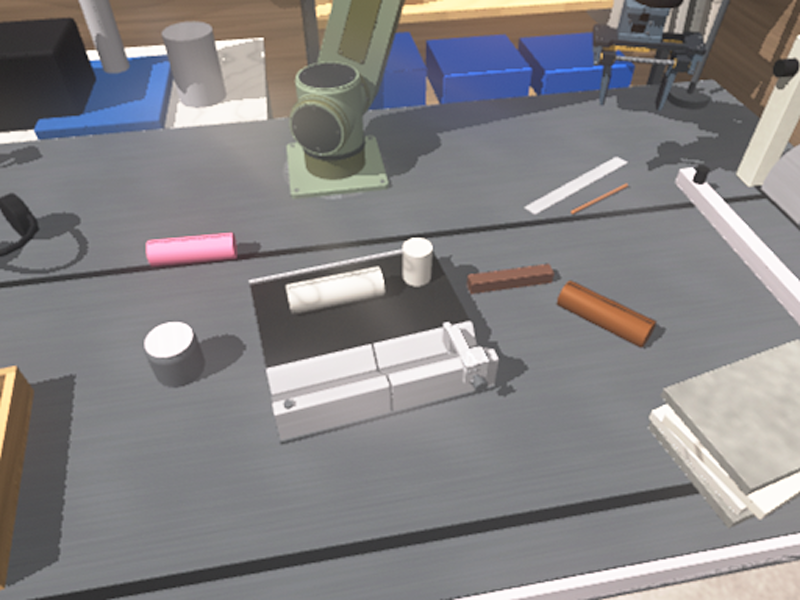

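View pics/top0.png

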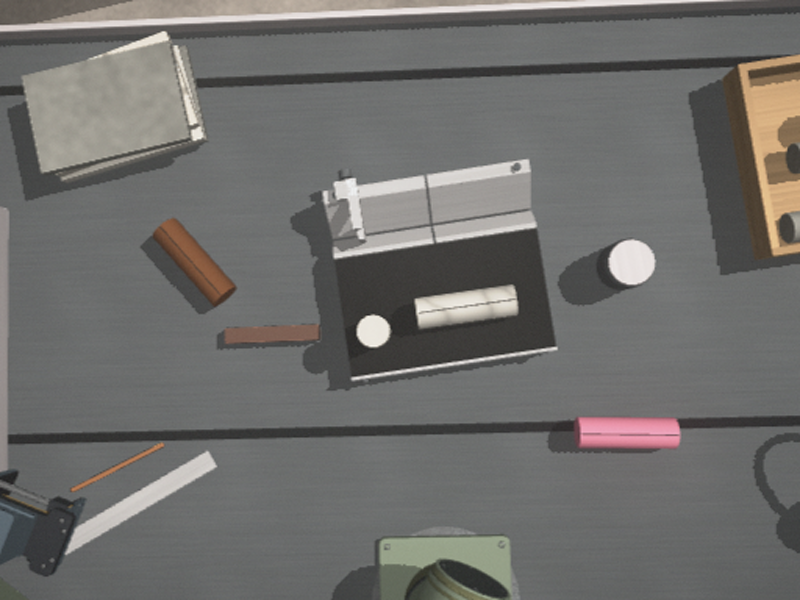

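The core is the white/grey cylinder with the black line lying on the deck at top (467,306). The look-alikes are the pink cylinder at (628,433) and the brown one at (193,262), both off the deck and left alone. The offcut stands at (373,331). Next I'll take an enlarged crop to confirm this and get precise points.

```bash
cat > h.py <<'E'
import numpy as np,cv2,pickle
from scipy.spatial.transform import Rotation as R
def load(n): return pickle.load(open(n,"rb"))
def rot(f): return R.from_euler("xyz",f["orientation"],degrees=True).as_matrix()
def proj(f,P):
    P=np.atleast_2d(P); c=(P-f["origin"])@rot(f); return (c[:,:2]/c[:,2:])*[f["K"][0,0],f["K"][1,1]]+f["K"][:2,2]
def back(f,uv,z):
    uv=np.atleast_2d(uv).astype(float); d=np.c_[(uv-f["K"][:2,2])/[f["K"][0,0],f["K"][1,1]],np.ones(len(uv))]@rot(f).T
    return f["origin"]+d*((z-f["origin"][2])/d[:,2])[:,None]
E
python3 - <<'E'
from h import *
f=load("top0.pkl"); im=f["image"][95:250,200:365,::-1]
print(im.shape)
cv2.imwrite("pics/crop0.png",cv2.resize(im,None,fx=3.8,fy=3.8,interpolation=cv2.INTER_CUBIC))
E
```

```text
(155, 165, 3)
```

View pics/crop0.png

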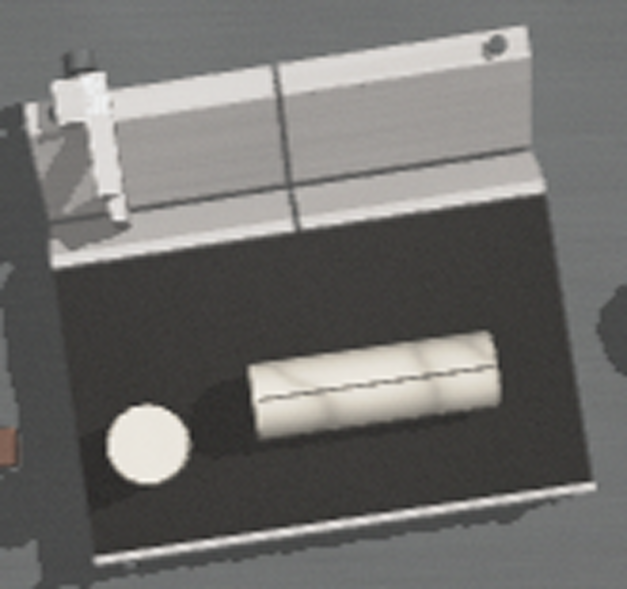

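The crop confirms a white core with a pencil line, its axis from (252,400) to (496,368). The offcut is at (148,444), and the stop plate hangs into the V at about (105,150–215). Now I'll fit the poses.

```bash
cat >> h.py <<'E'
from scipy.optimize import least_squares
def c2p(p,o=(200,95),k=3.8): return (np.array(p,float)+.5)/k-.5+np.array(o)
E
python3 - <<'E'
from h import *
f=load("top0.pkl"); g=load("scene0.pkl")
loc=np.array([[-130,160,50],[-130,-160,50],[70,160,45],[70,-160,45],[145,-160,70],[145,160,70],[95,-160,20]],float)
px=c2p([[95,564],[595,487],[53,268],[546,193],[527,27],[30,104],[530,150]])
def W(p,L): 
    c,s=np.cos(p[2]),np.sin(p[2]); return np.c_[p[0]+c*L[:,0]-s*L[:,1],p[1]+s*L[:,0]+c*L[:,1],L[:,2]]
r=least_squares(lambda p:(proj(f,W(p,loc))-px).ravel(),[450,0,0])
print(r.x,np.degrees(r.x[2]));print(r.fun.reshape(-1,2).round(1))
# scene check
lp=[[-130,-160,50],[-130,160,50],[70,-160,45],[145,-160,70],[70,160,45]]
print((proj(g,W(r.x,np.array(lp,float)))*1.5625).round(0))
def C(P):
    c,s=np.cos(r.x[2]),np.sin(r.x[2]); d=np.array(P)[:,:2]-r.x[:2]; return np.c_[d@[c,s],d@[-s,c]]
# core outline corners at z=69: edges
e=back(f,c2p([[250,367],[261,439],[491,332],[499,405]]),69); print("core",e.round(1),C(e).round(1))
print("offcut",C(back(f,c2p([[148,444]]),110)).round(1))
print("stop face plate bits z84",C(back(f,c2p([[104,90],[126,205],[128,220],[112,222],[93,100]]),84)).round(1))
P=W(r.x,np.array([[95,0,54]])); print(P)
# axis overlay
ov=f["image"][:,:,::-1].copy()
np.save("cr.npy",r.x)
E
```

```text
[ 5.04450529e+02 -6.12922690e+00  1.18440640e-01] 6.786148811009567
[[-0.3 -1.5]
 [-0.1 -0.5]
 [-0.6 -4.9]
 [-0.6 -4.6]
 [ 1.2  6.5]
 [-0.1  6.4]
 [ 0.4 -1.5]]
[[249. 280.]
 [431. 243.]
 [267. 372.]
 [272. 403.]
 [472. 324.]]
core [[ 474.1   34.7   69. ]
 [ 428.9   29.1   69. ]
 [ 491.6 -116.2   69. ]
 [ 445.9 -119.5   69. ]] [[ -25.3   44.1]
 [ -70.9   43.9]
 [ -25.8 -107.8]
 [ -71.5 -105.7]]
offcut [[-64.6 111.8]]
stop face plate bits z84 [[158.8 109. ]
 [ 85.1 105.7]
 [ 75.6 105.8]
 [ 75.9 115.8]
 [153.6 116.7]]
[[598.7849685    5.09634518  54.        ]]
```

Run:
```python
from h import *
f=load("top0.pkl")
a=cv2.resize(f["image"][100:150,300:350,::-1],None,fx=8,fy=8,interpolation=cv2.INTER_CUBIC)
b=cv2.resize(f["image"][110:175,200:250,::-1],None,fx=8,fy=8,interpolation=cv2.INTER_CUBIC)
c=np.zeros((520,800,3),np.uint8); c[:400,:400]=a;c[:,400:]=b
cv2.imwrite("pics/crop1.png",cv2.convertScaleAbs(c,alpha=1.2))
```

```text
(no output)
```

View pics/crop1.png

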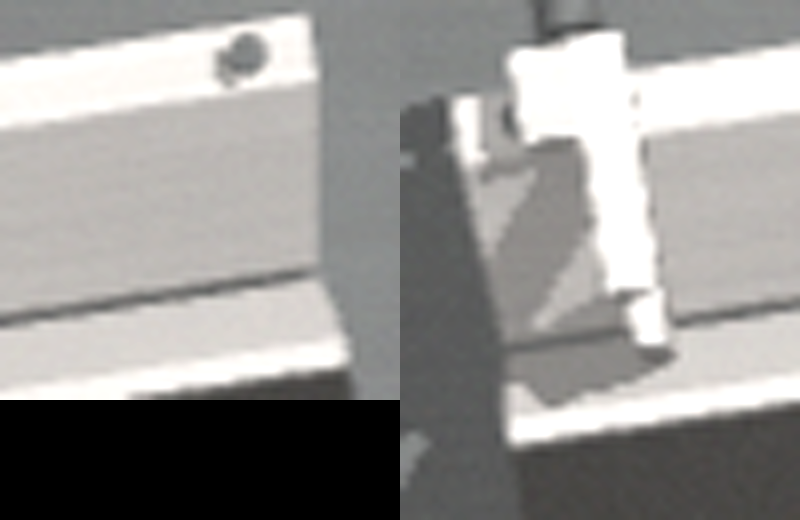

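Run:
```python
from h import *
f=load("top0.pkl"); g=load("scene0.pkl")
loc=np.array([[-130,160,50],[-130,-160,50],[145,-160,70],[95,-160,20],[70,-160,45],[70,160,45],[95,160,20]],float)
px=np.r_[c2p([[95,564],[595,487]]),c2p([[316,80],[318,272],[340,342]],(300,100),8),c2p([[106,408],[102,345]],(200,110),8)]
def W(p,L): 
    c,s=np.cos(p[2]),np.sin(p[2]); return np.c_[p[0]+c*L[:,0]-s*L[:,1],p[1]+s*L[:,0]+c*L[:,1],L[:,2]]
r=least_squares(lambda p:(proj(f,W(p,loc))-px).ravel(),[450,0,0])
print(r.x,np.degrees(r.x[2]));print(r.fun.reshape(-1,2).round(1))
lp=[[-130,-160,50],[-130,160,50],[70,-160,45],[145,-160,70],[70,160,45]]
print((proj(g,W(r.x,np.array(lp,float)))*1.5625).round(0))
def C(P):
    c,s=np.cos(r.x[2]),np.sin(r.x[2]); d=np.array(P)[:,:2]-r.x[:2]; return np.c_[d@[c,s],d@[-s,c]]
e=back(f,c2p([[250,367],[261,439],[491,332],[499,405]]),69); print("core",C(e).round(1))
print("offcut",C(back(f,c2p([[148,444]]),110)).round(1))
print("stop",C(back(f,c2p([[257,295],[270,345],[228,298],[238,345]],(200,110),8),84)).round(1))
print(W(r.x,np.array([[95,0,54],[95,120,54]])))
np.save("cr.npy",r.x)
```

```text
[ 5.01955191e+02 -5.50638577e+00  1.19768205e-01] 6.862212694583139
[[-0.4 -0.4]
 [-0.2  0.5]
 [ 0.1 -0.4]
 [-0.  -0.1]
 [ 0.4 -0.6]
 [-0.1  0.8]
 [ 0.2  0.1]]
[[249. 279.]
 [431. 242.]
 [267. 371.]
 [272. 402.]
 [472. 323.]]
core [[ -22.8   43.2]
 [ -68.4   43.1]
 [ -23.5 -108.7]
 [ -69.3 -106.5]]
offcut [[-62. 111.]]
stop [[ 93.1 106.5]
 [ 77.8 104.8]
 [ 93.5 115.1]
 [ 79.2 114.2]]
[[596.27464476   5.8444115   54.        ]
 [581.93679558 124.98477444  54.        ]]
```

```bash
cat > go.py <<'E'
import sys
from h import *
from workcell import env
s=env.state(); p=np.load("cr.npy"); c,sn=np.cos(p[2]),np.sin(p[2])
M=np.array([[c,-sn,0],[sn,c,0],[0,0,1]]); o=np.array([p[0],p[1],0])
Rt=R.from_euler("xyz",s["ee_rot"],degrees=True)
print("t",round(s["time_s"],2),"cradle",((s["ee_pos"]-o)@M).round(1),"rot",s["ee_rot"].round(1),"F cradle",(s["force"]@M).round(1),"w",round(s["gripper_width"],1),"q",s["qpos"].round(0))
if len(sys.argv)>3:
    t=M@np.array([float(a) for a in sys.argv[1:4]])+o
    Rg=R.from_euler("xyz",[180,0,90+np.degrees(p[2])],degrees=True)
    print("world",t.round(0),"shift",Rt.inv().apply(t-s["ee_pos"]).round(1),"turn",(Rt.inv()*Rg).as_rotvec().round(3))
E
python3 go.py -103 -32 214
python3 - <<'E'
from h import *
f=load("top0.pkl");p=np.load("cr.npy");c,s=np.cos(p[2]),np.sin(p[2])
d=back(f,[[631/1.5625,262/1.5625]],70)[0]-[p[0],p[1],0]; print("tin",c*d[0]+s*d[1],-s*d[0]+c*d[1])
E
```

```text
t 0.1 cradle [-215.   565.6  213.2] rot [-1.80e+02  1.00e-01  6.74e+01] F cradle [-0.3 -0.2  0. ] w 91.5 q [66. 18. 90. -0. 72. -1.]
world [404. -50. 214.] shift [-4.651e+02  3.915e+02 -1.000e-01] turn [-0.     0.002 -0.515]
tin -16.303075730463377 -287.96500070024496
```

Emit:
{"name": "drive_tool", "arguments": {"series": [[0, [-30, 25, 0], [0, 0, -0.1]], [0, [-66, 55, 0], [0, 0, -0.21]], [0, [-103, 86, 0], [0, 0, -0.315]], [0, [-140, 117, 0], [0, 0, -0.415]], [0, [-178, 149, 0], [0, 0, -0.515]]]}}

```text
time_s: 0.6
ee_pos: [290.2, 307.3, 213.6]
ee_rot: [-180.0, 0.0, 97.2]
force: [1.3, -0.3, 0.6]
gripper_width: 91.5
```

```bash
python3 go.py -103 -32 150
```

```text
t 0.6 cradle [-172.9  335.9  213.6] rot [-180.     0.    97.2] F cradle [ 1.3 -0.5  0.6] w 91.5 q [ 45.   4. 108.  -0.  68. -52.]
world [404. -50. 150.] shift [-368.2   67.8   63.8] turn [-0.     0.     0.006]
```

Emit:
{"name": "drive_tool", "arguments": {"series": [[0, [-44, 8, 0], [0, 0, 0.006]], [0, [-88, 16, 0], [0, 0, 0.006]], [0, [-132, 24, 5], [0, 0, 0.006]], [0, [-176, 32, 10], [0, 0, 0.006]], [0, [-220, 40, 15], [0, 0, 0.006]]]}}

```text
time_s: 1.1
ee_pos: [356.3, 93.8, 198.8]
ee_rot: [180.0, -0.0, 96.6]
force: [0.3, -0.7, -0.1]
gripper_width: 91.2
```

Emit:
{"name": "drive_tool", "arguments": {"series": [[0, [-40, 8, 10], [0, 0, 0]], [0, [-80, 16, 20], [0, 0, 0]], [0, [-118, 24, 30], [0, 0, 0]], [0, [-142, 28, 40], [0, 0, 0]], [0, [-147, 28, 49], [0, 0, 0]]]}}

```text
time_s: 1.6
ee_pos: [401.4, -49.3, 149.2]
ee_rot: [-180.0, 0.0, 96.3]
force: [-0.5, 0.4, -0.5]
gripper_width: 91.1
```

```bash
python3 go.py -103 -32 60
python3 - <<'E'
from workcell import env
import cv2
f=env.grab_frame("scene");cv2.imwrite("pics/s1.png",cv2.resize(f["image"][120:300,120:360,::-1],None,fx=3.2,fy=3.2,interpolation=cv2.INTER_CUBIC))
E
```

```text
t 1.6 cradle [-105.1  -31.5  149.2] rot [-180.     0.    96.3] F cradle [-0.4  0.5 -0.5] w 91.1 q [  -9.    6.  116.   -0.   58. -105.]
world [404. -50.  60.] shift [-0.5  2.1 89.2] turn [-0.     0.    -0.009]
```

View pics/s1.png

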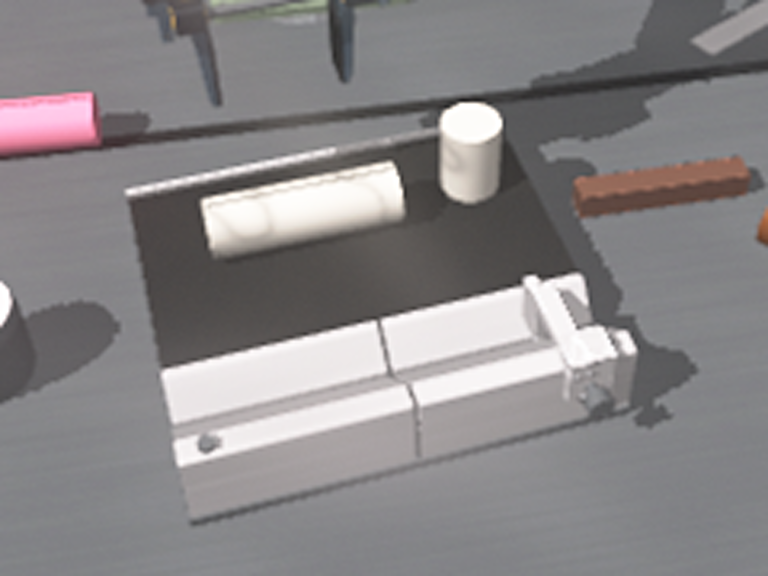

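The fingertips, at (215,100) and (345,75), hang behind the core, and the core and offcut haven't moved. Next I'll lower the hand.

Emit:
{"name": "drive_tool", "arguments": {"series": [[0, [0, 1, 25], [0, 0, -0.009]], [0, [-0.5, 2, 50], [0, 0, -0.009]], [0, [-0.5, 2, 72], [0, 0, -0.009]], [0, [-0.5, 2, 85], [0, 0, -0.009]], [0, [-0.5, 2, 89], [0, 0, -0.009]]]}}

```text
time_s: 2.15
ee_pos: [401.4, -46.3, 59.8]
ee_rot: [-179.8, -0.1, 97.1]
force: [-0.4, 0.2, 0.2]
gripper_width: 91.3
```

```bash
python3 go.py -89 -32 60
python3 - <<'E'
from workcell import env
import cv2
f=env.grab_frame("scene");cv2.imwrite("pics/s2.png",cv2.resize(f["image"][120:300,120:360,::-1],None,fx=3.2,fy=3.2,interpolation=cv2.INTER_CUBIC))
E
```

```text
t 2.15 cradle [-104.7  -28.4   59.8] rot [-1.798e+02 -1.000e-01  9.710e+01] F cradle [-0.3  0.3  0.2] w 91.3 q [  -8.   13.  123.    0.   44. -105.]
world [417. -48.  60.] shift [-3.6 15.7 -0.3] turn [-0.003 -0.001  0.005]
```

View pics/s2.png

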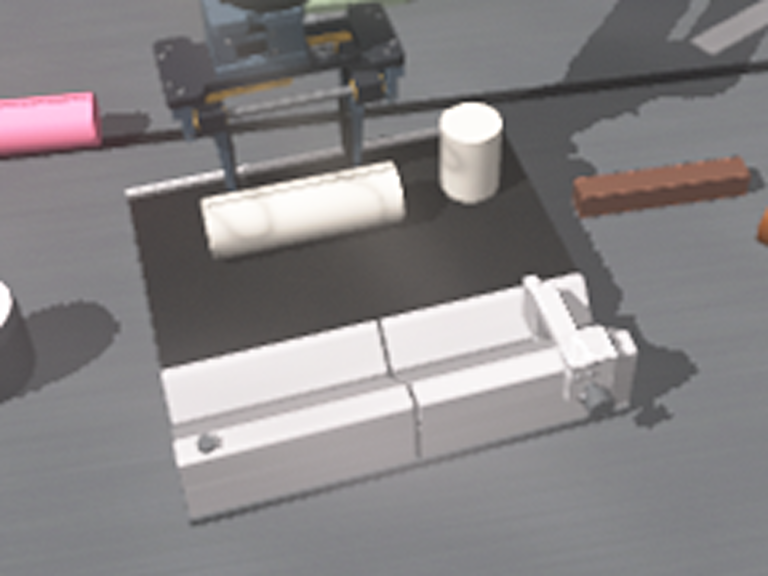

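Emit:
{"name": "drive_tool", "arguments": {"series": [[0, [-1, 4, 0], [0, 0, 0.004]], [0, [-2, 9, 0], [0, 0, 0.004]], [0, [-3, 13, 0], [0, 0, 0.004]], [0, [-3.5, 16, 0], [0, 0, 0.004]], [0, [-3.5, 18, 0], [0, 0, 0.004]]]}}

```text
time_s: 2.7
ee_pos: [421.6, -48.9, 61.2]
ee_rot: [180.0, -0.0, 96.8]
force: [-2.0, 1.1, 0.7]
gripper_width: 91.7
```

Emit:
{"name": "drive_tool", "arguments": {"series": [[0, [0, 2, 0], [0, 0, 0]], [0, [0, 4, 0], [0, 0, 0]], [0, [0, 7, 0], [0, 0, 0]], [0, [0, 10, 0], [0, 0, 0]], [0, [0, 13, 0], [0, 0, 0]]]}}

```text
time_s: 3.2
ee_pos: [434.7, -47.3, 61.0]
ee_rot: [180.0, 0.0, 96.8]
force: [-0.4, 0.5, 0.6]
gripper_width: 91.1
```

```bash
python3 go.py 0 -32 60
python3 - <<'E'
from workcell import env
import cv2
f=env.grab_frame("scene");cv2.imwrite("pics/s3.png",cv2.resize(f["image"][120:300,120:360,::-1],None,fx=3.2,fy=3.2,interpolation=cv2.INTER_CUBIC))
E
```

```text
t 3.2 cradle [-71.8 -33.4  61. ] rot [180.    0.   96.8] F cradle [-0.3  0.5  0.6] w 91.1 q [  -8.   16.  119.    0.   45. -105.]
world [506. -37.  60.] shift [ 1.5 71.8  1. ] turn [ 0.001  0.    -0.001]
```

View pics/s3.png

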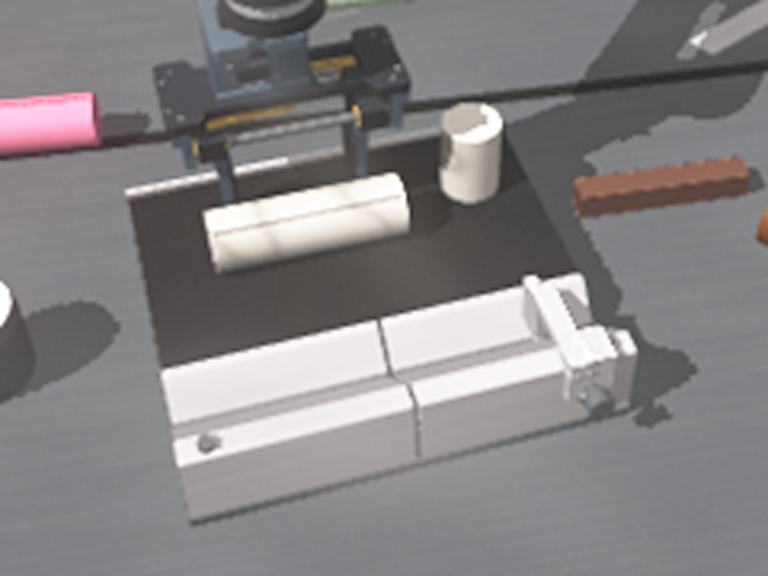

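The core is rolling straight, with its pencil line now near the front of the top at (300,208). I'll keep pushing.

Emit:
{"name": "drive_tool", "arguments": {"series": [[0, [0, 3, 0], [0, 0, 0]], [0, [0, 7, 0], [0, 0, 0]], [0, [0, 11, 0], [0, 0, 0]], [0, [0, 15, 0], [0, 0, 0]], [0, [0, 19, 0], [0, 0, 0]]]}}

```text
time_s: 3.75
ee_pos: [453.8, -45.0, 61.0]
ee_rot: [180.0, 0.0, 96.8]
force: [-0.8, -0.1, 0.3]
gripper_width: 91.5
```

Emit:
{"name": "drive_tool", "arguments": {"series": [[0, [0, 4, 0], [0, 0, 0]], [0, [0, 8, 0], [0, 0, 0]], [0, [0, 12, 0], [0, 0, 0]], [0, [0, 16, 0], [0, 0, 0]], [0, [0, 20, 0], [0, 0, 0]]]}}

```text
time_s: 4.25
ee_pos: [473.2, -42.6, 60.9]
ee_rot: [180.0, -0.0, 96.8]
force: [-1.1, -0.3, -0.4]
gripper_width: 91.5
```

```bash
cat > snap.py <<'E'
import sys
from workcell import env
import cv2,pickle
n=sys.argv[1]
f=env.grab_frame("scene");cv2.imwrite(f"pics/{n}.png",cv2.resize(f["image"][120:300,120:360,::-1],None,fx=3.2,fy=3.2,interpolation=cv2.INTER_CUBIC))
pickle.dump(f,open(n+".pkl","wb"))
E
python3 go.py 0 -32 60; python3 snap.py s4
```

```text
t 4.25 cradle [-33.  -33.4  60.9] rot [180.   -0.   96.8] F cradle [-1.1 -0.2 -0.4] w 91.5 q [  -7.   19.  115.    0.   47. -103.]
world [506. -37.  60.] shift [ 1.4 33.   0.9] turn [ 0.    -0.    -0.001]
```

View pics/s4.png

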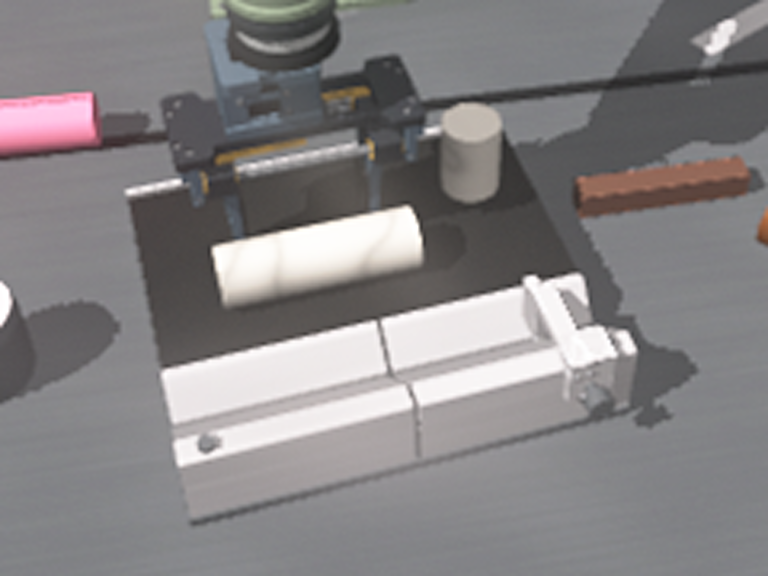

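```bash
cat > ov.py <<'E'
import sys
from h import *
n,x,y,z=sys.argv[1],*map(float,sys.argv[2:5]); f=load(n+".pkl"); p=np.load("cr.npy"); c,s=np.cos(p[2]),np.sin(p[2])
im=cv2.resize(f["image"][120:300,120:360,::-1],None,fx=3.2,fy=3.2,interpolation=cv2.INTER_CUBIC)
a=np.linspace(0,2*np.pi,60)
for e in(-75,75):
    L=np.c_[x+24*np.cos(a),y+e+0*a,z+24*np.sin(a)]
    w=np.c_[p[0]+c*L[:,0]-s*L[:,1],p[1]+s*L[:,0]+c*L[:,1],L[:,2]]
    q=(proj(f,w)-[120,120]+.5)*3.2
    cv2.polylines(im,[q.astype(np.int32)],True,(0,0,255) if e<0 else (255,0,0),1)
cv2.imwrite(f"pics/{n}_ov.png",im)
E
python3 ov.py s4 7 -32 69
```

```text
(no output)
```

View pics/s4_ov.png

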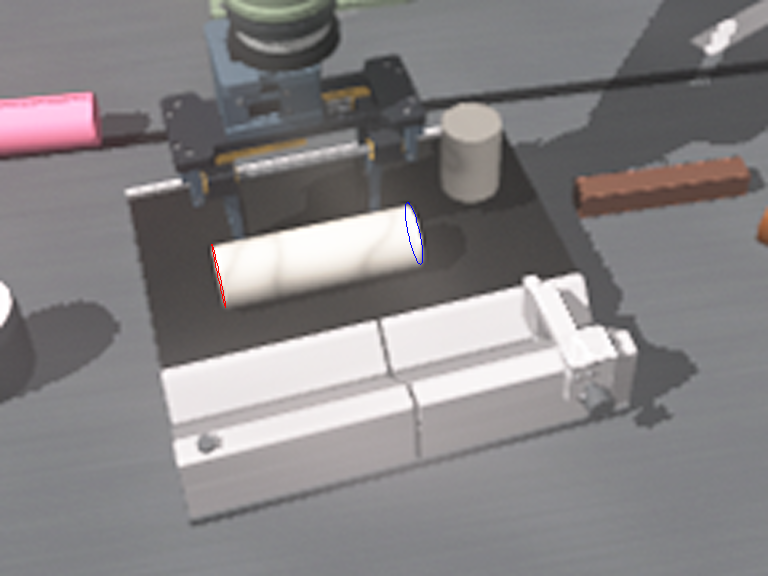

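The overlay matches the core at x≈7. There is about 63 mm left to the edge.

Emit:
{"name": "drive_tool", "arguments": {"series": [[0, [0, 4, 0], [0, 0, 0]], [0, [0, 8, 0], [0, 0, 0]], [0, [0, 12, 0], [0, 0, 0]], [0, [0, 16, 0], [0, 0, 0]], [0, [0, 20, 0], [0, 0, 0]]]}}

```text
time_s: 4.8
ee_pos: [493.3, -40.2, 61.0]
ee_rot: [180.0, -0.0, 96.8]
force: [-1.2, -0.1, 0.2]
gripper_width: 91.2
```

Emit:
{"name": "drive_tool", "arguments": {"series": [[0, [0, 4, 0], [0, 0, 0]], [0, [0, 8, 0], [0, 0, 0]], [0, [0, 12, 0], [0, 0, 0]], [0, [0, 16, 0], [0, 0, 0]], [0, [0, 20, 0], [0, 0, 0]]]}}

```text
time_s: 5.3
ee_pos: [512.9, -37.8, 60.9]
ee_rot: [180.0, -0.0, 96.8]
force: [-1.0, 0.4, 0.9]
gripper_width: 91.2
```

Emit:
{"name": "drive_tool", "arguments": {"series": [[0, [0, 3, 0], [0, 0, 0]], [0, [0, 6, 0], [0, 0, 0]], [0, [0, 9, 0], [0, 0, 0]], [0, [0, 12, 0], [0, 0, 0]], [0, [0, 15, 0], [0, 0, 0]]]}}

```text
time_s: 5.8
ee_pos: [527.7, -36.1, 60.9]
ee_rot: [180.0, -0.0, 96.8]
force: [-0.4, -1.4, -0.0]
gripper_width: 91.4
```

```bash
python3 go.py 54 -32 60; python3 snap.py s5; python3 ov.py s5 62 -32 69
```

```text
t 5.8 cradle [ 21.9 -33.4  60.9] rot [180.   -0.   96.8] F cradle [-0.5 -1.3 -0. ] w 91.4 q [  -5.   23.  108.    0.   50. -102.]
world [559. -31.  60.] shift [ 1.4 32.1  0.9] turn [ 0.    -0.    -0.001]
```

View pics/s5_ov.png

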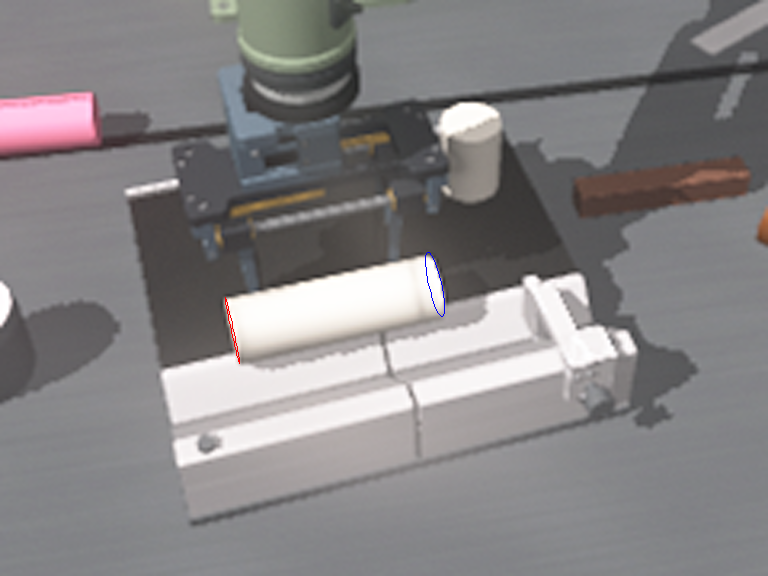

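The core is parallel to the V at x≈62. I'll ease it over the edge at 2 mm per row.

Emit:
{"name": "drive_tool", "arguments": {"series": [[0, [0, 2, 0], [0, 0, 0]], [0, [0, 4, 0], [0, 0, 0]], [0, [0, 6, 0], [0, 0, 0]], [0, [0, 8, 0], [0, 0, 0]], [0, [0, 10, 0], [0, 0, 0]]]}}

```text
time_s: 6.35
ee_pos: [537.8, -34.9, 61.0]
ee_rot: [180.0, -0.0, 96.8]
force: [-0.9, -0.4, -0.4]
gripper_width: 91.3
```

Emit:
{"name": "drive_tool", "arguments": {"series": [[0, [0, 2, 0], [0, 0, 0]], [0, [0, 4, 0], [0, 0, 0]], [0, [0, 5, 0], [0, 0, 0]], [0, [0, 5, 0], [0, 0, 0]], [0, [0, 5, 0], [0, 0, 0]]]}}

```text
time_s: 6.85
ee_pos: [542.3, -34.3, 60.9]
ee_rot: [-180.0, -0.0, 96.8]
force: [-0.1, 0.2, 0.0]
gripper_width: 91.2
```

```bash
python3 go.py 54 -32 60; python3 snap.py s6; python3 ov.py s6 95 -32 54
```

```text
t 6.85 cradle [ 36.6 -33.4  60.9] rot [-180.    -0.    96.8] F cradle [-0.1  0.2  0. ] w 91.2 q [  -5.   24.  106.    0.   50. -102.]
world [559. -31.  60.] shift [ 1.4 17.4  0.9] turn [-0.    -0.    -0.001]
```

View pics/s6_ov.png

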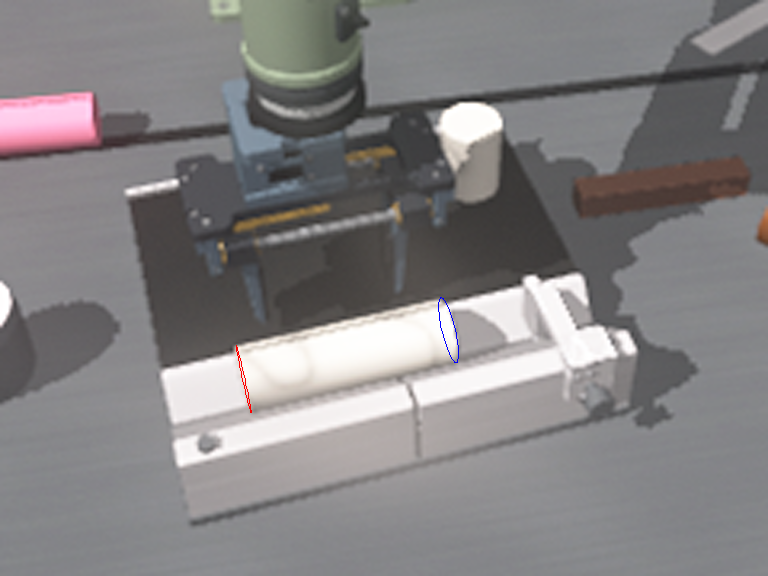

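The core dropped into the V and the seated-pose overlay fits. Next I'll back off, lift, shut the fingers and go round to the -y end.

Emit:
{"name": "drive_tool", "arguments": {"series": [[0, [0, -10, -5], [0, 0, 0]], [0, [0, -14, -35], [0, 0, 0]], [1, [-20, -8, -70], [0, 0, 0]], [1, [-55, 10, -80], [0, 0, 0]], [1, [-90, 38, -80], [0, 0, 0]]]}}

```text
time_s: 7.4
ee_pos: [591.0, -120.1, 144.5]
ee_rot: [179.8, 0.1, 96.9]
force: [1.2, 0.6, 0.6]
gripper_width: 70.1
```

```bash
python3 go.py 95 -147 80
```

```text
t 7.4 cradle [  74.7 -124.4  144.5] rot [1.798e+02 1.000e-01 9.690e+01] F cradle [1.2 0.5 0.6] w 70.1 q [ -13.   24.   92.    0.   64. -109.]
world [ 614. -140.   80.] shift [-22.5  20.   64.6] turn [0.004 0.001 0.   ]
```

Emit:
{"name": "drive_tool", "arguments": {"series": [[1, [-10, 10, 0], [0, 0, 0]], [1, [-20, 19, 10], [0, 0, 0]], [1, [-24, 20, 20], [0, 0, 0]], [1, [-24, 20, 25], [0, 0, 0]], [1, [-24, 20, 30], [0, 0, 0]]]}}

```text
time_s: 7.9
ee_pos: [612.2, -139.8, 109.8]
ee_rot: [-179.9, -0.1, 96.9]
force: [-0.1, -0.3, -0.5]
gripper_width: 30.2
```

Emit:
{"name": "drive_tool", "arguments": {"series": [[1, [0, 0, 0], [0, 0, 0]], [1, [0, 0, 2], [0, 0, 0]], [1, [0, 0, 4], [0, 0, 0]], [1, [0, 0, 8], [0, 0, 0]], [1, [0, 0, 12], [0, 0, 0]]]}}

```text
time_s: 8.4
ee_pos: [613.6, -140.5, 98.9]
ee_rot: [180.0, 0.0, 96.8]
force: [-0.5, 0.1, 0.0]
gripper_width: 0.5
```

```bash
python3 go.py 95 -147 46; python3 snap.py s7; python3 ov.py s7 95 -32 54
```

```text
t 8.4 cradle [  94.7 -147.4   98.9] rot [180.    0.   96.8] F cradle [-0.5  0.2  0. ] w 0.5 q [ -14.   28.   91.    0.   60. -111.]
world [ 614. -140.   46.] shift [ 0.4  0.3 52.9] turn [ 0.  0. -0.]
```

View pics/s7_ov.png

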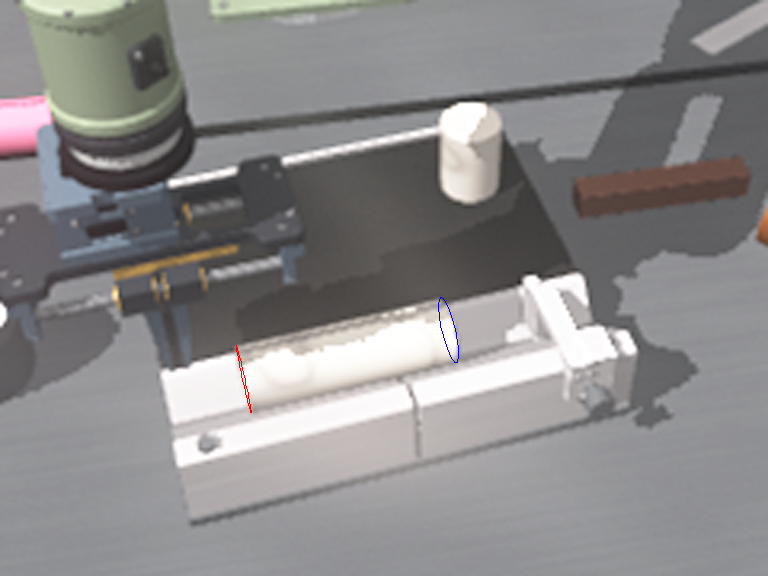

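The core hasn't moved, and the shut fingers are off its -y end over the V. I'll lower them into the V.

Emit:
{"name": "drive_tool", "arguments": {"series": [[1, [0, 0, 15], [0, 0, 0]], [1, [0, 0, 30], [0, 0, 0]], [1, [0, 0, 42], [0, 0, 0]], [1, [0, 0, 49], [0, 0, 0]], [1, [0, 0, 51], [0, 0, 0]]]}}

```text
time_s: 8.95
ee_pos: [613.1, -140.5, 47.0]
ee_rot: [-179.9, -0.0, 96.8]
force: [0.5, 0.4, 0.1]
gripper_width: 0.4
```

Emit:
{"name": "drive_tool", "arguments": {"series": [[1, [4, 0, 0], [0, 0, 0]], [1, [8, 0, 0], [0, 0, 0]], [1, [12, 0, 0], [0, 0, 0]], [1, [16, 0, 0], [0, 0, 0]], [1, [19, 0, 0], [0, 0, 0]]]}}

```text
time_s: 9.45
ee_pos: [611.3, -121.2, 48.3]
ee_rot: [180.0, 0.0, 96.8]
force: [-0.5, -0.4, 0.3]
gripper_width: 0.5
```

```bash
python3 go.py 95 -120 48; python3 snap.py s8; python3 ov.py s8 95 -32 54
```

```text
t 9.45 cradle [  94.8 -128.    48.3] rot [180.    0.   96.8] F cradle [-0.5 -0.3  0.3] w 0.5 q [ -12.   31.   96.    0.   54. -109.]
world [ 611. -113.   48.] shift [8.  0.2 0.3] turn [ 0.001  0.    -0.   ]
```

View pics/s8_ov.png

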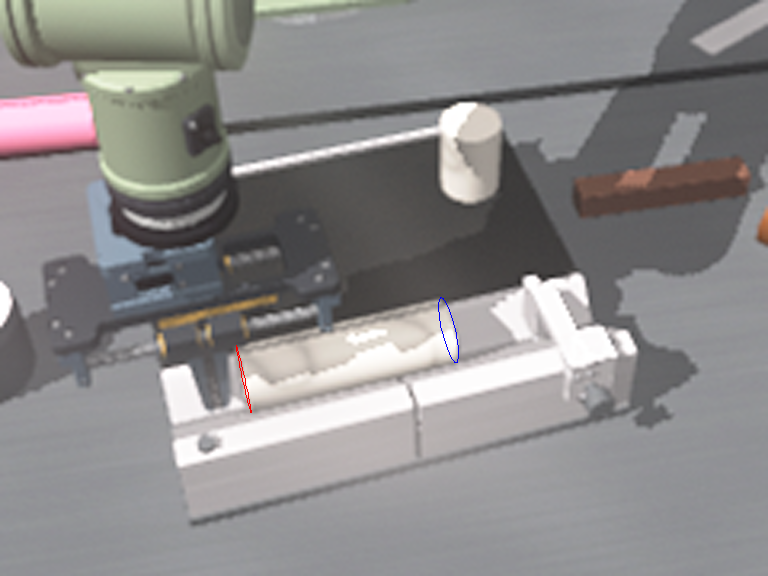

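Emit:
{"name": "drive_tool", "arguments": {"series": [[1, [3, 0, 0], [0, 0, 0]], [1, [6, 0, 0], [0, 0, 0]], [1, [9, 0, 0], [0, 0, 0]], [1, [12, 0, 0], [0, 0, 0]], [1, [15, 0, 0], [0, 0, 0]]]}}

```text
time_s: 10.0
ee_pos: [609.8, -108.4, 48.0]
ee_rot: [180.0, 0.2, 96.9]
force: [0.2, -5.9, -0.3]
gripper_width: 0.6
```

Emit:
{"name": "drive_tool", "arguments": {"series": [[1, [4, 0, 0], [0, 0, 0]], [1, [8, 0, 0], [0, 0, 0]], [1, [12, 0, 0], [0, 0, 0]], [1, [16, 0, 0], [0, 0, 0]], [1, [20, 0, 0], [0, 0, 0]]]}}

```text
time_s: 10.5
ee_pos: [607.4, -88.6, 48.0]
ee_rot: [180.0, 0.2, 96.9]
force: [0.9, -6.7, -0.6]
gripper_width: -0.3
```

```bash
python3 go.py 95 -60 48; python3 snap.py s9; python3 ov.py s9 95 -7 54
```

```text
t 10.5 cradle [ 94.8 -95.1  48. ] rot [180.    0.2  96.9] F cradle [ 0.  -6.8 -0.6] w -0.3 q [  -9.   30.   97.   -0.   53. -106.]
world [603. -54.  48.] shift [35.1  0.2 -0.1] turn [0.001 0.003 0.   ]
```

View pics/s9_ov.png

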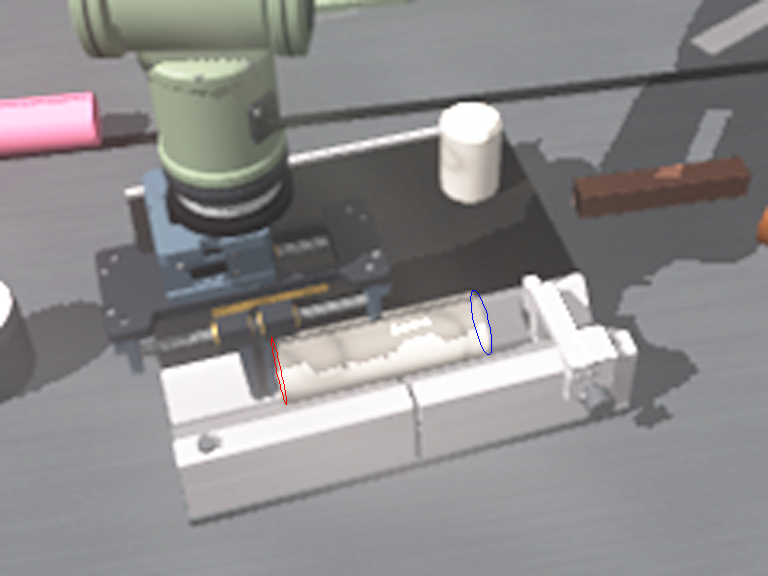

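It slides steadily at 6.8 N with its centre at y≈-7, so about 37 mm remain.

Emit:
{"name": "drive_tool", "arguments": {"series": [[1, [4, 0, 0], [0, 0, 0]], [1, [8, 0, 0], [0, 0, 0]], [1, [12, 0, 0], [0, 0, 0]], [1, [16, 0, 0], [0, 0, 0]], [1, [20, 0, 0], [0, 0, 0]]]}}

```text
time_s: 11.05
ee_pos: [605.0, -68.6, 48.0]
ee_rot: [180.0, 0.2, 96.9]
force: [-0.3, -6.0, -0.3]
gripper_width: 0.9
```

Emit:
{"name": "drive_tool", "arguments": {"series": [[1, [3, 0, 0], [0, 0, 0]], [1, [5, 0, 0], [0, 0, 0]], [1, [7, 0, 0], [0, 0, 0]], [1, [9, 0, 0], [0, 0, 0]], [1, [10, 0, 0], [0, 0, 0]]]}}

```text
time_s: 11.55
ee_pos: [603.7, -58.7, 48.0]
ee_rot: [180.0, 0.1, 96.9]
force: [-0.3, -6.1, -0.3]
gripper_width: 0.5
```

```bash
python3 go.py 95 -60 48; python3 snap.py s10; python3 ov.py s10 95 30.5 54
```

```text
t 11.55 cradle [ 94.7 -64.9  48. ] rot [1.80e+02 1.00e-01 9.69e+01] F cradle [-1.  -6.  -0.3] w 0.5 q [  -7.   29.   98.   -0.   53. -103.]
world [603. -54.  48.] shift [ 4.9  0.3 -0. ] turn [0.    0.003 0.   ]
```

View pics/s10_ov.png

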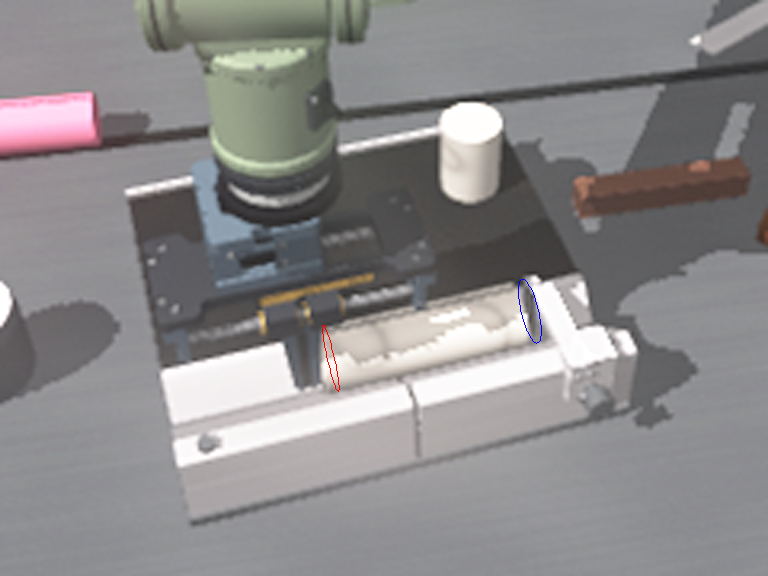

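A gap of a few mm is left. I'll creep in 1 mm per row and watch the force.

Emit:
{"name": "drive_tool", "arguments": {"series": [[1, [1, 0, 0], [0, 0, 0]], [1, [2, 0, 0], [0, 0, 0]], [1, [3, 0, 0], [0, 0, 0]], [1, [4, 0, 0], [0, 0, 0]], [1, [5, 0, 0], [0, 0, 0]]]}}

```text
time_s: 12.1
ee_pos: [603.2, -53.9, 48.0]
ee_rot: [180.0, 0.2, 96.9]
force: [0.0, -6.9, 0.8]
gripper_width: 0.3
```

Emit:
{"name": "drive_tool", "arguments": {"series": [[1, [0.5, 0, 0], [0, 0, 0]], [1, [1, 0, 0], [0, 0, 0]], [1, [1.5, 0, 0], [0, 0, 0]], [1, [1.5, 0, 0], [0, 0, 0]], [1, [1.5, 0, 0], [0, 0, 0]]]}}

```text
time_s: 12.6
ee_pos: [602.9, -52.3, 48.0]
ee_rot: [180.0, 0.1, 96.9]
force: [0.6, -6.8, -1.3]
gripper_width: 0.5
```

```bash
python3 go.py; python3 snap.py s11;  python3 - <<'E'
from h import *
f=load("s11.pkl");cv2.imwrite("pics/s11z.png",cv2.resize(f["image"][195:255,215:325,::-1],None,fx=7,fy=7,interpolation=cv2.INTER_CUBIC))
E
```

```text
t 12.6 cradle [ 94.7 -58.5  48. ] rot [1.80e+02 1.00e-01 9.69e+01] F cradle [-0.2 -6.8 -1.3] w 0.5 q [  -6.   29.   98.   -0.   53. -103.]
```

View pics/s11z.png

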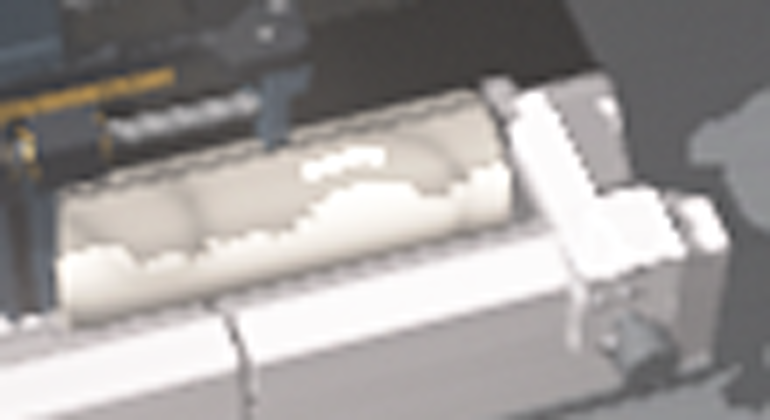

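There is no force rise yet, so I'll continue.

Emit:
{"name": "drive_tool", "arguments": {"series": [[1, [0.5, 0, 0], [0, 0, 0]], [1, [1, 0, 0], [0, 0, 0]], [1, [1.5, 0, 0], [0, 0, 0]], [1, [1.5, 0, 0], [0, 0, 0]], [1, [1.5, 0, 0], [0, 0, 0]]]}}

```text
time_s: 13.15
ee_pos: [602.8, -50.8, 48.0]
ee_rot: [180.0, 0.1, 96.9]
force: [0.6, -5.9, -0.5]
gripper_width: 0.5
```

Emit:
{"name": "drive_tool", "arguments": {"series": [[1, [0.5, 0, 0], [0, 0, 0]], [1, [1, 0, 0], [0, 0, 0]], [1, [1, 0, 0], [0, 0, 0]], [1, [1, 0, 0], [0, 0, 0]], [1, [1, 0, 0], [0, 0, 0]]]}}

```text
time_s: 13.65
ee_pos: [602.7, -50.4, 48.0]
ee_rot: [180.0, 0.2, 96.9]
force: [0.5, -7.9, -0.4]
gripper_width: 0.3
```

Emit:
{"name": "drive_tool", "arguments": {"series": [[1, [0.5, 0, 0], [0, 0, 0]], [1, [1, 0, 0], [0, 0, 0]], [1, [1, 0, 0], [0, 0, 0]], [1, [1, 0, 0], [0, 0, 0]], [1, [1, 0, 0], [0, 0, 0]]]}}

```text
time_s: 14.15
ee_pos: [602.8, -50.4, 48.1]
ee_rot: [180.0, 0.3, 96.9]
force: [0.6, -10.8, -0.5]
gripper_width: 0.4
```

Emit:
{"name": "drive_tool", "arguments": {"series": [[1, [0.5, 0, 0], [0, 0, 0]], [1, [1, 0, 0], [0, 0, 0]], [1, [1, 0, 0], [0, 0, 0]], [1, [1, 0, 0], [0, 0, 0]], [1, [1, 0, 0], [0, 0, 0]]]}}

```text
time_s: 14.65
ee_pos: [602.8, -50.3, 48.1]
ee_rot: [180.0, 0.4, 96.9]
force: [0.8, -13.7, -0.6]
gripper_width: 0.4
```

```bash
python3 go.py; python3 snap.py s12;  python3 - <<'E'
from h import *
f=load("s12.pkl");cv2.imwrite("pics/s12z.png",cv2.resize(f["image"][195:255,215:325,::-1],None,fx=7,fy=7,interpolation=cv2.INTER_CUBIC))
E
```

```text
t 14.65 cradle [ 94.7 -56.6  48.1] rot [180.    0.4  96.9] F cradle [ -0.8 -13.7  -0.6] w 0.4 q [  -6.   29.   98.   -0.   52. -102.]
```

View pics/s12z.png

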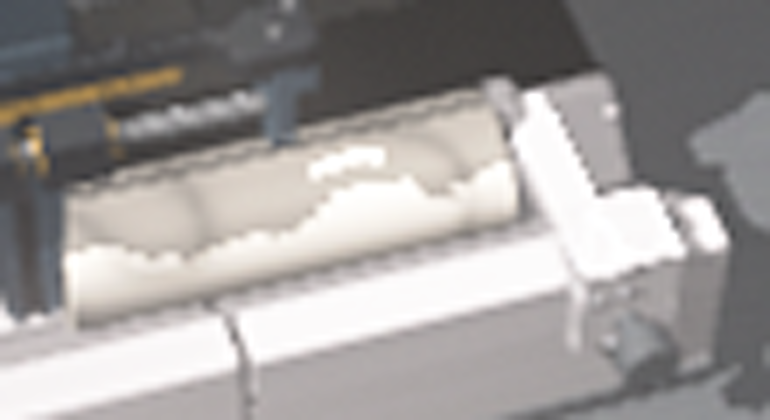

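Force is rising with no more movement, and the core's far end (518,215) meets the stop plate: it is home. I'll back off along -y, then go up.

Emit:
{"name": "drive_tool", "arguments": {"series": [[1, [-2, 0, 0], [0, 0, 0]], [1, [-6, 0, 0], [0, 0, 0]], [1, [-14, 0, 0], [0, 0, 0]], [1, [-26, 0, 0], [0, 0, 0]], [1, [-36, 0, -10], [0, 0, 0]]]}}

```text
time_s: 15.2
ee_pos: [605.6, -82.7, 57.0]
ee_rot: [-179.8, -0.1, 96.8]
force: [-0.5, 0.2, -0.4]
gripper_width: 0.1
```

Emit:
{"name": "drive_tool", "arguments": {"series": [[1, [0, 0, -30], [0, 0, 0]], [1, [-10, -10, -70], [0, 0, 0]], [1, [-40, -30, -110], [0, 0, 0]], [1, [-80, -50, -130], [0, 0, 0]], [1, [-120, -60, -140], [0, 0, 0]]]}}

```text
time_s: 15.7
ee_pos: [561.1, -210.0, 202.1]
ee_rot: [179.7, 0.1, 96.9]
force: [0.9, -0.9, -0.3]
gripper_width: 0.4
```

Emit:
{"name": "drive_tool", "arguments": {"series": [[1, [-40, -10, 0], [0, 0, 0]], [1, [-80, -20, 0], [0, 0, 0]], [1, [-110, -25, 0], [0, 0, 0]], [1, [-120, -25, 0], [0, 0, 0]], [1, [-120, -25, 0], [0, 0, 0]]]}}

```text
time_s: 16.2
ee_pos: [550.5, -331.8, 198.1]
ee_rot: [180.0, -0.0, 96.7]
force: [-0.9, 0.2, 0.3]
gripper_width: 0.5
```

```bash
python3 go.py; python3 snap.py s13; python3 ov.py s13 95 30.5 54
python3 - <<'E'
from h import *
from workcell import env
f=env.grab_frame("top"); pickle.dump(f,open("top1.pkl","wb"))
cv2.imwrite("pics/top1.png",cv2.resize(f["image"][95:250,200:365,::-1],None,fx=3.8,fy=3.8,interpolation=cv2.INTER_CUBIC))
cv2.imwrite("pics/top1f.png",f["image"][:,:,::-1])
E
```

```text
t 16.2 cradle [   9.2 -329.8  198.1] rot [180.   -0.   96.7] F cradle [-0.8  0.3  0.3] w 0.5 q [ -32.   25.   82.    0.   73. -129.]
```

View pics/s13_ov.png

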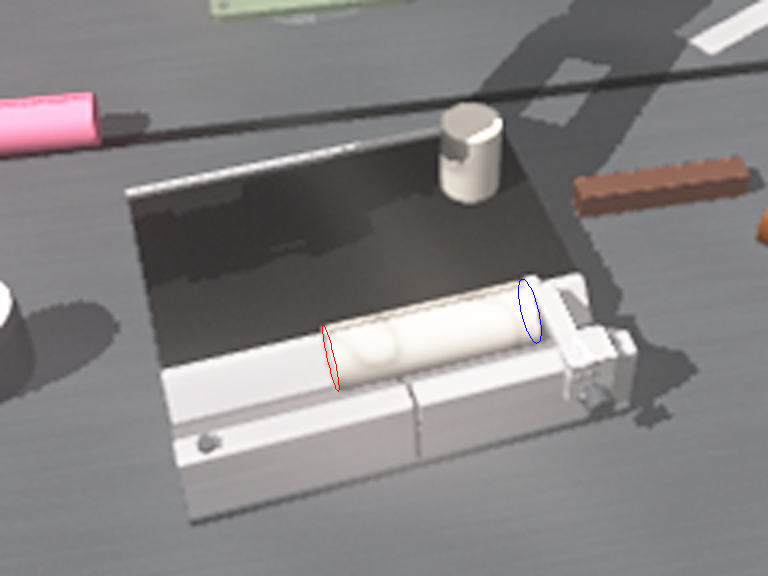

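View pics/top1.png

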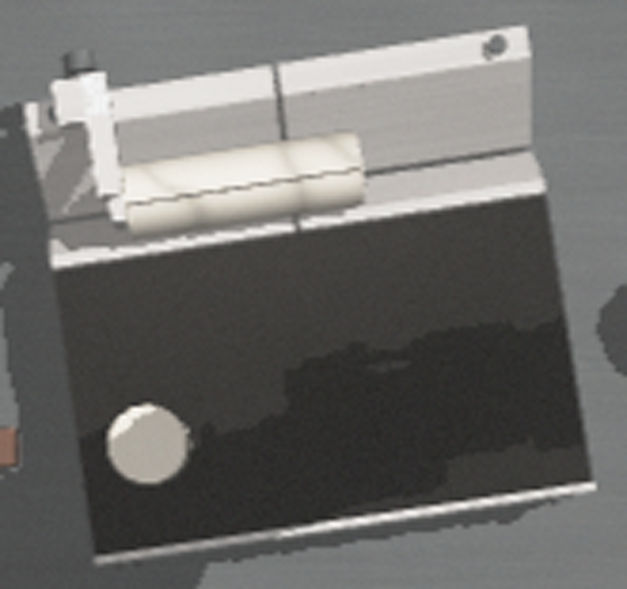

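View pics/top1f.png

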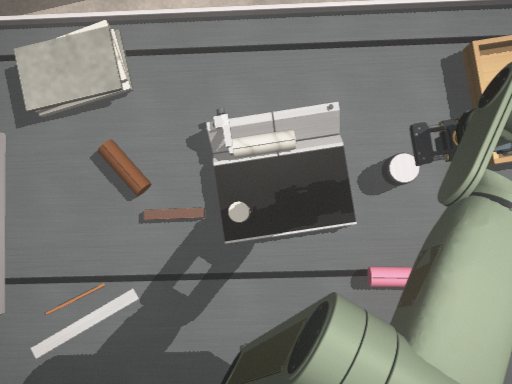

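The core lies in the V with its far end against the stop plate (top crop 125,200). The offcut at (148,444), the tin and the stick are where they started, and the hand is clear. I'm handing the job in.

```bash
python3 -c "
from workcell import env
print(env.job_done())"
```

```text
the job is handed in; nothing more can be done
None
```

The core is seated in the V with its far end against the length stop, and I handed the job in at about 16.3 s of the 48 s allowed. It was only pushed, never gripped or lifted.

- **Rolling:** I pushed on the core's side with the two open fingers. It stayed parallel to the V all the way across the deck and dropped in.
- **Sliding:** I pushed on its -y end with the fingers shut, at about 6–7 N. At the stop, the force rose to 13.7 N over the last 2 mm of commanded push while the core stayed still.
- **Last checks:** The closing scene and top pictures show the core seated against the stop plate, within about 2 mm of the expected home position. The offcut, tin, dressing stick and both look-alikes are unmoved. The hand is about 200 mm up, well clear, with no contact force. No check failed or disagreed.

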